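# Pass a stoneware plate under the height gauge

## Task

Check that the rectangular blue-rimmed plate is low enough for the kiln: line it up with the height gauge and push it along the bench with your fingers, under the yellow beam and between the two legs, until its leading end rests square against the steel stop on the far side. Keep it flat on the bench all the way (do not lift, carry or tip it), do not knock it or yourself against the gauge, and leave everything else where it stands. Finish with the plate left there and your hand clear.

Things in the scene. Friction and masses are not known exactly. Their poses are not given: they have to be found in the camera images.
- plate: The loose stoneware plate, white with blue dots and blue rim: 150 long (its x) x 100 wide (its y) x 22 high, 0.3 to 0.65 kg, walls 7 thick, floor 7 thick. Origin: centre of its underside; z up. It lies on the bench before the gauge, up to 40 mm aside of the lane and turned by up to 0.4 rad from it; its x points roughly along the gauge's x.
- gauge: The height gauge, fixed: a yellow beam on two dark legs. Origin: on the bench, midway between the legs, under the beam. Its x is the lane, from the open side to the stop; y along the beam, z up. Gateway 136 wide, 28 high. Legs 28 wide; their feet (6 high, x -30 to 30) reach y = -136 and 136. With the plate against the stop, its centre lies under the beam's and 55 mm stick out either side.
- beam (a point): Centre of the top of the gauge's beam, 54 above the bench, axes as the gauge's. The yellow beam is 40 deep (x), 192 long (y) and 26 high, its underside 28 above the bench, 6 mm more than the plate's height; screw heads on it reach 60.
- stop: The steel stop bar, fixed to the bench behind the gauge, across the lane: 20 (its x) x 120 (its y) x 18 high. Origin: centre of its underside, 85 mm past the gauge's origin along the lane; its near face is 75 mm past the gauge's origin.
- stamp: Bystander: small sponge stamp standing upright, yellow foot and wooden handle, 28 in diameter, 70 high, beside the stop. Origin: centre of its underside.
- tumbler: Bystander: green tumbler, 72 in diameter, 85 high, beside the stop. Origin: centre of its underside.
- jar: Bystander: blue glaze jar with white lid, 60 in diameter, 70 high, behind the stop. Origin: centre of its underside.
- mug_a: Bystander: white mug, 84 in diameter, 95 high, standing to the left or right of the work, its handle sticking out to about 75 from its axis. Origin: centre of its underside.
- mug_b: Bystander: unglazed off-white mug, 84 in diameter, 95 high, standing to the left or right of the work, its handle sticking out to about 75 from its axis. Origin: centre of its underside.
- brush: Bystander: paint brush lying on the bench to the left. Origin: centre of its underside.
Not all that is in view belongs to the job. Several things look just like the plate: the one meant starts farthest to the robot's left.

How it is judged (in metres and radians):
On the way:
1. the plate's leading end has gone in under the beam, between the legs, the plate flat on the bench (x of plate in the frame of gauge between -0.085 and 0.01 m and height (world z) of plate below 0.004 m and y of plate in the frame of gauge between -0.019 and 0.019 m), for 0.1 s.
At the end, for the whole second after the job is handed in: The plate lies flat and at rest under the beam, its leading end within 5 mm of the stop, square to it within 0.07 rad (4 degrees), and between the legs, its centre within 19 mm of the middle of the lane (x of plate in the frame of gauge between -0.005 and 0.004 m and y of plate in the frame of gauge between -0.019 and 0.019 m and angle between the x axis of plate and the x axis of gauge, either way round below 0.07 rad and angle between plate's own z axis and vertical below 0.03 rad and height (world z) of plate below 0.004 m and linear speed of plate below 0.01 m/s); the robot touches nothing.
It fails at once if the plate is lifted (its underside's centre more than 6 mm above the bench) (height (world z) of plate above 0.006 m).
It fails at once if the plate tips by more than 0.06 rad (3.4 degrees) (angle between plate's own z axis and vertical above 0.06 rad).
It fails at once if the plate knocks against the gauge's beam or legs with more than 3 N (contact force between plate and gauge above 3 N).
It fails at once if the robot knocks against the gauge with more than 5 N (contact force between any of the fingers, the arm and gauge above 5 N).
It fails at once if something else on the bench is moved by more than 15 mm (distance of any of stamp, tumbler, jar, mug_a, mug_b, brush from where it was at the start of the episode above 0.015 m).
It also fails if it takes over 61 s, if anything falls off the work surface, if the arm or the gripper's body presses on something with over 40 N, if the wrist force passes 120 N, or if a joint passes its speed limit or range.

## Robot

A 6-joint arm with a two-finger parallel gripper is mounted at the origin on the work surface. World frame = base frame: x ahead of the robot, y to its left, z up, the work surface at z = 0. Lengths are in mm, angles in rad, forces in N, time in s.
With the tool pointing down it reaches from about 400 to 825 mm from the base axis. Payload 7 kg.
Tool frame: the origin (TCP) lies on the front face of the gripper's body, between the roots of the fingers; the fingertips stand 73 mm ahead of it and the grasp point (between the pads) lies 54 mm ahead of it (bot.pinch_z is the distance from the TCP to the grasp point, in mm); z points along the fingers, y is the line along which they close (so a half turn about z gives the same grasp; the last joint's range is limited). The gripper opens to 85 mm and grips with 20 to 120 N. Pads are 22 mm wide; open, the fingers measure 114 mm over their backs; the gripper's body (76 mm by 85 mm) begins 54 mm behind the grasp point. The pads swing forward as they close: fully open they stand 13 mm farther back than shut.
Start: joints at [1.536, 0.359, 0.012, 0, -1.224, -0.288], TCP at [214.134, 640.111, 303.902] pointing down, gripper open.
Joint ranges: [-3.07, 3.07], [-1.43, 2.12], [-1.02, 1.25], [-3.03, 1.67], [-3.05, -0], [-3.03, 3.03]. Speed limits (rad/s): [2.39, 2.39, 3.01, 3.14, 3.14, 3.14].

## Interface

Orientations are given as a unit quaternion [w, x, y, z].
In Python, from plant import observe, imaging, bot, spot_in, silhouettes, place_of gives the robot as it stands.
- The arm moves only by the shell command python3 -m inch 'ROWS' [FORCE]. ROWS is JSON, a list of rows, each a list of 3 entries, a list of its own where there are three numbers: the turn, a rotation vector about the tool's x, y, z in rad, then the shift along the tool's x, y, z in m, then the finger opening in m, from 0 to 0.0854. A call has 1 to 12 rows; each row shifts and turns the commanded pose from where the row before left it, along the tool's axes as they then stand; what a row does not reach is not made up. A row lasts 1/12 s, in which the tool goes at most 41.7 mm and 7.16 degrees, less where a joint would pass 70% of its speed; a pose out of reach is approached as far as the arm can. A call is refused whole if a number of a shift passes 0.0417 or a number of a turn 0.125, either way. A call with a gripper value outside its range is refused whole. The fingers move at their own pace and stop on an object; FORCE is the grip in N (left out, the last holds). Time passes only in rows, so rows that do not move let the fingers close. It gives the time, the measured TCP pose, the force, the opening and the grip force at its end, in the units of the state.
- observe(): the state, without advancing time (a new reading comes with each control period).
- imaging.capture(name): name is "scene" or "top"; returns a dict with "image" (400x640x3 uint8, red, green, blue), "fx", "fy", "cx", "cy" (pixels), "xyz" and "rotation" of the camera in the world. Camera axes: x right, y up, looking along -z (the intrinsics and any distortion apply to the point x, -y, -z); pixel columns grow to the right and rows downward; lengths in mm; the calibration is good to about 2 mm. A picture is of the moment at which its call begins. There is no depth.
- bot.finish_job(): hands the job in; it is judged then, once.
Trained networks look in a picture, given as the dict that the camera call returned (one of the last four; its "shot" number tells which), for a name from the list of things; names that differ only in an ending like _2 or _b are one class to them, and where a whole thing is asked for, a point or a joint stands for the part that bears it (a point fixed in the world has none). Each returns a list of dicts, best first, with "conf" (0 to 1); they miss things now and then, are a little off and sometimes report something else, mostly with a low value. They report only what shows in the picture. A call takes as long as a camera call. They do not tell look-alikes from the thing itself.
- spot_in(name, picture): "rect" ([left, top, width, height] in pixels, round what is visible of it).
- silhouettes(name, picture): "pixels" (400x640 bool, what is visible of it) and "rect" ([left, top, width, height] in pixels, round what is visible of it).
- place_of(name, picture): "xy" ([column, row] in pixels: a listed point, or the origin of a listed thing).
The state is a dict: "t": time; "joint_positions": joint angles; "joint_vel": joint speeds; "tau": joint torques, N m; "tool_pos": TCP position; "tool_rot": TCP orientation; "contact_force": force on the tool from outside, world axes, zero at the start; "moment": the same for the moment, N m; "gripper_width": opening from 0.0 (shut) to 1.0 (fully open); "gripper_force": force on a finger pad.
Only numpy, scipy, OpenCV 4.12 (cv2) and the standard library are available. Lean on these libraries where they do the work, as an engineer would, in place of code of your own. Each camera call takes 0.05 s, during which the arm holds its last target. There are 200 camera calls.

## Working session

There is one attempt and no reset: what is moved stays moved. The work goes in short steps, Python scripts to look and compute and a shell command to move; the robot and the scene stay as the last step left them, time stands still between calls to the robot, and variables do not carry over. Pictures are saved under pics/ and viewed, at most 10 in all, crops included, and the job is handed in when it is done.

```bash
mkdir -p pics
cat > h.py <<'E'
import numpy as np, cv2
from plant import observe, imaging, bot, spot_in, silhouettes, place_of
def ray(p,uv):
    R=np.array(p["rotation"]); 
    if R.shape!=(3,3):
        from scipy.spatial.transform import Rotation as Ro
        q=R.ravel(); R=Ro.from_quat([q[1],q[2],q[3],q[0]]).as_matrix()
    d=np.array([(uv[0]-p["cx"])/p["fx"],-(uv[1]-p["cy"])/p["fy"],-1.0])
    return np.array(p["xyz"],float),R@d
def at(p,uv,z):
    o,d=ray(p,uv); return o+d*(z-o[2])/d[2]
def save(p,n,crop=None,s=1):
    im=p["image"][:,:,::-1]
    if crop: l,t,w,h=crop; im=im[t:t+h,l:l+w]
    cv2.imwrite("pics/"+n,cv2.resize(im,None,fx=s,fy=s,interpolation=cv2.INTER_CUBIC))
E
python3 - <<'E'
from h import *
np.set_printoptions(precision=1,suppress=True)
for c in("top","scene"):
    p=imaging.capture(c); save(p,c+"0.png",None,1.25)
    print(c,{k:v for k,v in p.items() if k!="image"})
    for n,z in(("plate",0),("gauge",0),("beam",54),("stop",0),("stamp",0),("tumbler",0),("jar",0),("mug_a",0),("brush",0)):
        for r in place_of(n,p)[:4]: print(n,round(r["conf"],2),np.array(r["xy"]),at(p,r["xy"],z))
print(observe())
E
```

```text
top {'fx': 368.2883180371671, 'fy': 368.2883180371671, 'cx': 313.68150605340566, 'cy': 200.35156204292912, 'xyz': array([ 426.9,  -13.8, 1213.5]), 'rotation': array([ 0.7,  0. , -0. , -0.7]), 'shot': 1}
plate 0.97 [429.8 275.3] [ 300.  -399.8    0. ]
plate 0.92 [364.1 264.4] [ 334.1 -186.1    0. ]
plate 0.81 [317.4 198.6] [548.9 -33.2   0. ]
plate 0.67 [390.1 200.3] [ 544.4 -274.2    0. ]
gauge 0.66 [263.9 200.1] [543.  143.7   0. ]
beam 0.78 [261.9 199.6] [539.4 143.1  54. ]
stamp 0.66 [229.5 239. ] [414.5 254.    0. ]
tumbler 0.86 [236.4 148.5] [716.2 238.8   0. ]
jar 0.57 [201.7 196.4] [554.3 349.5   0. ]
mug_a 0.97 [170.1 174.1] [628.3 456.8   0. ]
mug_a 0.94 [448.6 211. ] [ 509.8 -467.5    0. ]
brush 0.73 [178.  261.4] [341.4 419.3   0. ]
scene {'fx': 392.80288666809815, 'fy': 392.80288666809815, 'cx': 317.4594901621537, 'cy': 200.10467825576583, 'xyz': array([1143.7,  390.1,  782.8]), 'rotation': array([0.4, 0.2, 0.3, 0.8]), 'shot': 2}
plate 0.85 [238.7 194.8] [ 536.  -269.6    0. ]
plate 0.65 [301.1 227.9] [545.2 -38.4   0. ]
plate 0.64 [257.1 140.2] [ 282.8 -405.9    0. ]
pla
[... 250 characters left out ...]
3.1 221.    0. ]
stamp 0.58 [419.6 245.7] [427.7 257.    0. ]
tumbler 0.68 [360.5 239.4] [493.2 117.    0. ]
tumbler 0.57 [361. 323.] [708.8 233.5   0. ]
mug_a 0.86 [197.5 169.3] [ 515.5 -459.9    0. ]
mug_a 0.74 [475.6 345.1] [622.2 460.4   0. ]
brush 0.67 [488.9 250.3] [343.6 413.8   0. ]
{'t': 1.0, 'joint_positions': array([ 1.5,  0.4,  0. ,  0. , -1.2, -0.3]), 'joint_vel': array([-0.,  0., -0.,  0.,  0., -0.]), 'tau': array([  0. , -58.3,  29.4,   6.9,  -0. ,  -0. ]), 'tool_pos': array([214.1, 640.1, 303.9]), 'tool_rot': array([-0. ,  1. , -0.2,  0. ]), 'contact_force': array([ 0.3, -0.6, -0.2]), 'moment': array([-0.,  0.,  0.]), 'gripper_force': 0.0, 'gripper_width': 1.0031431258113732}
```

View pics/top0.png

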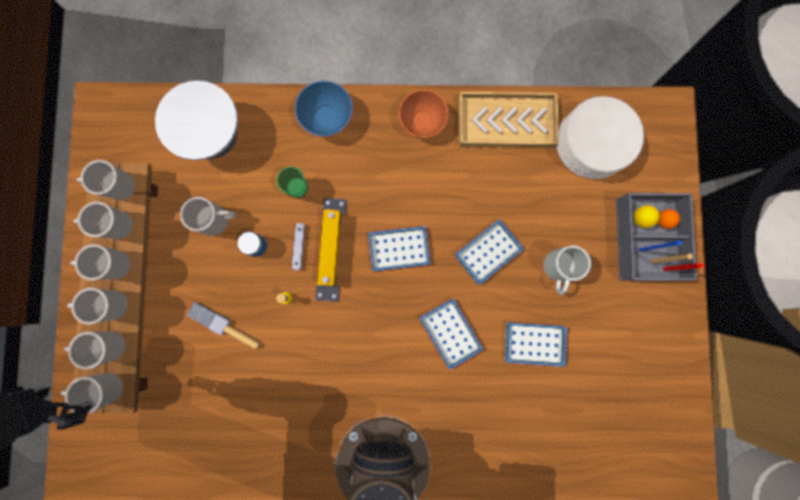

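Run:
```python
from h import *
np.set_printoptions(precision=3,suppress=True)
p=imaging.capture("top"); save(p,"crop.png",(150,130,300,180),2.6)
for n,z in(("plate",22),("gauge",54),("stop",18)):
    for r in silhouettes(n,p)[:4]:
        m=r["pixels"].astype(np.uint8); c=max(cv2.findContours(m,0,1)[0],key=cv2.contourArea)
        b=cv2.boxPoints(cv2.minAreaRect(c)); w=np.array([at(p,q,z)[:2] for q in b])
        print(n,r["conf"],r["rect"],"ctr",w.mean(0),"edges",np.linalg.norm(w[1]-w[0]),np.linalg.norm(w[2]-w[1]),"ang",np.arctan2(*(w[1]-w[0])[::-1]),np.arctan2(*(w[2]-w[1])[::-1]))
```

```text
plate 0.9 [402.0, 256.8, 48.7, 34.9] ctr [ 302.999 -385.652] edges 101.664320395511 159.10725756051312 ang -0.09646047752365038 -1.64275785601328
plate 0.69 [294.1, 181.5, 48.5, 33.4] ctr [547.456 -36.577] edges 151.9671352628504 103.98145975237749 ang -1.431753319076846 -3.012406053444617
plate 0.58 [363.1, 175.0, 56.5, 55.2] ctr [ 538.031 -271.699] edges 155.23458032572802 102.29919975038818 ang -0.8678315715685665 -2.4523686717995465
plate 0.57 [338.5, 239.3, 46.2, 57.4] ctr [ 328.243 -170.26 ] edges 101.09291226218286 150.47093785564724 ang -1.052932729117054 -2.624831649067905
gauge 0.66 [251.2, 156.9, 25.9, 83.9] ctr [539.837 134.497] edges 264.37598853956337 61.595145794926694 ang -0.06600274758699666 -1.652366936302181
stop 0.53 [231.6, 180.1, 12.1, 37.3] ctr [551.123 225.64 ] edges 119.31333280521106 23.39809529592368 ang -0.057828851588703746 -1.6493678630533055
```

The top view shows four look-alike plates: (319,199), (392,201), (361,266) and (429,275) in 640-px coordinates. The gauge is at (263,200), the stop at (238,197), and the robot's left is image left. The plate at (319,199), world y≈-36, is farthest left and lies in front of the gauge. I'll confirm it in the crop.

View pics/crop.png

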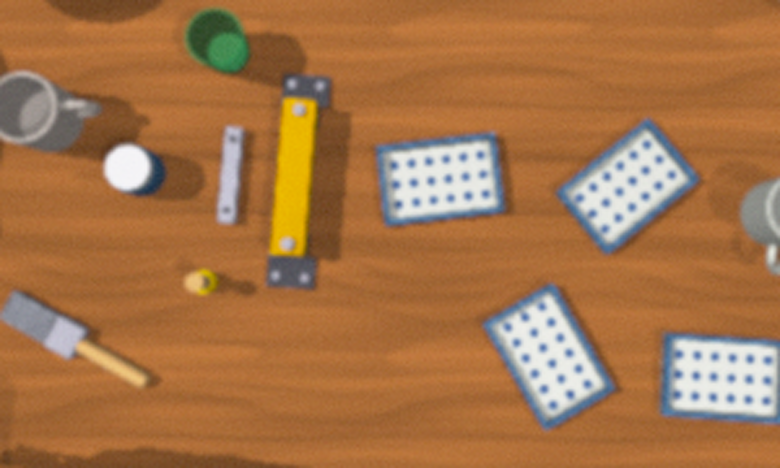

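```bash
cat >> h.py <<'E'
from scipy.spatial.transform import Rotation as Ro
from scipy.optimize import minimize
def box(p,mask,z):
    c=np.vstack([x for x in cv2.findContours(mask,0,1)[0] if cv2.contourArea(x)>30])
    w=np.array([at(p,q[0],z)[:2] for q in c],np.float32)
    (c,s,a)=cv2.minAreaRect(w)
    if s[0]<s[1]: a+=90
    a=np.deg2rad(a)%np.pi
    return np.array(c),max(s),min(s),a   # a: direction of long side
def plate(p):
    "plate outline at z=22 : blue rim + white, region near the gauge side"
    rs=silhouettes("plate",p); best=None
    for r in rs:
        b=box(p,r["pixels"].astype(np.uint8),22)
        if best is None or b[0][1]>best[0][1]: best=b
    return best
def yellow(p):
    h=cv2.cvtColor(p["image"],cv2.COLOR_RGB2HSV); m=cv2.inRange(h,(20,140,90),(35,255,255))
    n,l,s,_=cv2.connectedComponentsWithStats(m)
    i=1+np.argmax(s[1:,4]*(1)); return (l==i).astype(np.uint8)
E
python3 - <<'E'
from h import *
np.set_printoptions(precision=3,suppress=True)
for k in range(2):
    p=imaging.capture("top"); print("plate",plate(p)); print("beam",box(p,yellow(p),54))
    for r in silhouettes("stop",p)[:1]: print("stop",box(p,r["pixels"].astype(np.uint8),18))
p=imaging.capture("scene"); print("scene plate",plate(p)); save(p,"scene1.png",(220,150,300,200),2.6)
s=observe(); R=Ro.from_quat(np.roll(s["tool_rot"],-1)).as_matrix(); print(R)
E
```

```text
plate (array([546.854, -36.663]), 150.4681396484375, 100.95521545410156, np.float64(1.7000158906193892))
beam (array([546.468, 140.687]), 194.60755920410156, 46.14509582519531, np.float64(3.0762698394240027))
stop (array([551.36 , 225.828]), 118.56497955322266, 25.861980438232422, np.float64(3.093612743916762))
plate (array([417.935, 258.852]), 35.30046463012695, 19.18438148498535, np.float64(1.5751264610600202))
beam (array([546.267, 140.958]), 195.04483032226562, 45.62950897216797, np.float64(3.076311917369226))
stop (array([551.237, 227.057]), 111.43164825439453, 22.740201950073242, np.float64(0.005375815364541917))
scene plate (array([558.77 , -34.095]), 157.0865478515625, 115.23080444335938, np.float64(1.7097832336543366))
[[ 0.948 -0.317  0.   ]
 [-0.317 -0.948  0.   ]
 [ 0.    -0.    -1.   ]]
```

The crop confirms the white plate with blue rim and dots at crop (440,180), ahead of the gauge's open side. Its nose faces the gate and it is slightly skewed. I'll refine the gauge pose with a reprojection fit.

```bash
cat >> h.py <<'E'
def rotm(p):
    R=np.array(p["rotation"],float)
    return R if R.shape==(3,3) else Ro.from_quat(np.roll(R.ravel(),-1)).as_matrix()
def proj(p,X):
    c=(np.atleast_2d(X)-p["xyz"])@rotm(p)
    return np.c_[p["cx"]+p["fx"]*c[:,0]/-c[:,2],p["cy"]-p["fy"]*c[:,1]/-c[:,2]]
def hullmask(p,pose,L,W,z0,z1,S=8):
    "antialias-ish silhouette of a box at pose (x,y,a), x extent L, y extent W"
    x,y,a=pose; c,s=np.cos(a),np.sin(a)
    P=[[x+c*i*L/2-s*j*W/2,y+s*i*L/2+c*j*W/2,z] for i in(-1,1) for j in(-1,1) for z in(z0,z1)]
    q=cv2.convexHull(proj(p,P).astype(np.float32))[:,0]
    m=np.zeros((400,640),np.uint8); cv2.fillConvexPoly(m,np.round(q*16).astype(np.int32),255,cv2.LINE_AA,4)
    return m/255.
def fitbox(ps,ms,pose,L,W,z0,z1):
    f=lambda v:sum(np.abs(hullmask(p,v,L,W,z0,z1)-m).sum() for p,m in zip(ps,ms))
    r=minimize(f,pose,method="Nelder-Mead",options=dict(initial_simplex=np.array(pose)+np.array([[0,0,0],[8,0,0],[0,8,0],[0,0,.08]])))
    return r.x,r.fun/sum(m.sum() for m in ms)
def pmask(p,c):
    "plate pixels (white/blue, not wood) near world point c"
    h=cv2.cvtColor(p["image"],cv2.COLOR_RGB2HSV)
    m=((h[...,0]>60)&(h[...,0]<140)|(h[...,1]<70)&(h[...,2]>120)).astype(np.uint8)
    roi=hullmask(p,(c[0],c[1],c[2]),200,145,0,22)>.5
    m=cv2.morphologyEx(m*roi,cv2.MORPH_CLOSE,np.ones((5,5)))
    n,l,s,_=cv2.connectedComponentsWithStats(m); return (l==1+np.argmax(s[1:,4])).astype(np.uint8)
def getplate(guess,cams=("top","scene")):
    for cc in [[c] for c in cams]+([list(cams)] if len(cams)>1 else []):
        ps=[imaging.capture(c) for c in cc]
        r=fitbox(ps,[pmask(p,guess) for p in ps],guess,150,100,0,22); print(cc,np.round(r[0],3),round(r[1],3))
    return r[0]
G=None
def rel(v,g):
    c,s=np.cos(g[2]),np.sin(g[2]); d=np.array(v[:2])-g[:2]
    return np.array([c*d[0]+s*d[1],-s*d[0]+c*d[1],v[2]-g[2]])
E
python3 - <<'E'
from h import *
np.set_printoptions(precision=3,suppress=True)
ps=[imaging.capture(c) for c in("top","scene")]; ms=[yellow(p) for p in ps]
# fill in screw heads
ms=[cv2.morphologyEx(m,cv2.MORPH_CLOSE,np.ones((9,9))) for m in ms]
print([m.sum() for m in ms])
for i in([0],[1],[0,1]): print("beam",fitbox([ps[k] for k in i],[ms[k] for k in i],(543,141,1.505),40,192,28,54))
for i,p in enumerate(ps):
    for r in silhouettes("stop",p)[:1]: print("stop",fitbox([p],[r["pixels"].astype(np.uint8)],(551,226,1.505),20,120,0,18))
v=getplate((547,-36,1.7))
p=ps[0]
for u in((264.6,199.6,6),(263.3,198.1,54),(238.5,197.3,18)): print(at(p,u[:2],u[2]))
E
```

```text
[np.uint64(863), np.uint64(1266)]
beam (array([546.419, 142.477,   1.508]), np.float64(0.0852475404993979))
beam (array([546.606, 140.383,   1.52 ]), np.float64(0.11285816064182387))
beam (array([546.367, 141.883,   1.506]), np.float64(0.10855321931496884))
stop (array([550.136, 227.162,   1.528]), np.float64(0.45623249299719887))
stop (array([553.005, 225.607,   1.534]), np.float64(0.19636582765493904))
['top'] [548.469 -37.36    1.684] 0.049
['scene'] [548.141 -39.637   1.687] 0.065
['top', 'scene'] [548.61  -38.001   1.692] 0.063
[544.084 140.676   6.   ]
[544.17  138.723  54.   ]
[550.023 224.267  18.   ]
```

```bash
cat >> h.py <<'E'
G=np.array([546.4,142.0,1.508])
def lane(a,l): c,s=np.cos(G[2]),np.sin(G[2]); return np.array([G[0]+c*a-s*l,G[1]+s*a+c*l])
def tell(a=None,l=None,z=None):
    s=observe(); R=Ro.from_quat(np.roll(s["tool_rot"],-1)).as_matrix(); P=s["tool_pos"]
    print("t",s["t"],"pos",P.round(1),"lane",rel([P[0],P[1],0],G)[:2].round(1),"F",s["contact_force"].round(1),"w",round(s["gripper_width"],2),"j",s["joint_positions"].round(2))
    c,n=np.cos(G[2]),np.sin(G[2]); T=np.c_[[-c,-n,0],[-n,c,0],[0,0,-1]]
    print("turn needed",Ro.from_matrix(R.T@T).as_rotvec().round(4))
    if a is not None: print("shift needed tool mm",(R.T@(np.r_[lane(a,l),z]-P)).round(1))
E
python3 -m inch '[[[0,0,0.119],[0,0,0],0],[[0,0,0.119],[0,0,0],0],[[0,0,0.119],[0,0,0],0],[[0,0,0.119],[0,0,0],0],[[0,0,0.119],[0,0,0],0],[[0,0,0.119],[0,0,0],0],[[0,0,0.119],[0,0,0],0],[[0,0,0.119],[0,0,0],0],[[0,0,0.119],[0,0,0],0],[[0,0,0.119],[0,0,0],0],[[0,0,0.119],[0,0,0],0],[[0,0,0],[0,0,0],0]]'
python3 -c "
from h import *
tell(-215,-111,200)"
```

```text
t: 3.0
tool_pos: [214.1, 640.1, 303.9]
tool_rot: [-0.0, -0.683, 0.73, -0.0]
contact_force: [0.0, -1.1, -0.3]
gripper_width: 0.001
gripper_force: 0.0
t 3.0 pos [214.1 640.1 303.9] lane [476.3 362.9] F [ 0.  -1.1 -0.3] w 0.0 j [ 1.54  0.36  0.01 -0.   -1.22 -1.6 ]
turn needed [ 0.     -0.     -0.0037]
shift needed tool mm [ 689.5 -476.4  103.9]
```

```bash
python3 -m inch '[[[0,0,-0.0037],[0.029,-0.02,0],0],[[0,0,0],[0.029,-0.02,0],0],[[0,0,0],[0.029,-0.02,0],0],[[0,0,0],[0.029,-0.02,0],0],[[0,0,0],[0.029,-0.02,0],0],[[0,0,0],[0.029,-0.02,0],0],[[0,0,0],[0.029,-0.02,0],0],[[0,0,0],[0.029,-0.02,0],0],[[0,0,0],[0.029,-0.02,0],0],[[0,0,0],[0.029,-0.02,0],0],[[0,0,0],[0.029,-0.02,0],0],[[0,0,0],[0.029,-0.02,0],0]]' | head -2
python3 -m inch '[[[0,0,0],[0.029,-0.02,0],0],[[0,0,0],[0.029,-0.02,0],0],[[0,0,0],[0.029,-0.02,0],0],[[0,0,0],[0.029,-0.02,0.01],0],[[0,0,0],[0.029,-0.02,0.01],0],[[0,0,0],[0.029,-0.02,0.01],0],[[0,0,0],[0.029,-0.02,0.01],0],[[0,0,0],[0.029,-0.02,0.01],0],[[0,0,0],[0.029,-0.02,0.01],0],[[0,0,0],[0.029,-0.02,0.01],0],[[0,0,0],[0.029,-0.02,0.01],0],[[0,0,0],[0,0,0],0]]' | head -2
python3 -c "
from h import *
tell(-215,-111,86)"
```

```text
t: 4.0
tool_pos: [434.2, 277.3, 304.3]
t: 5.0
tool_pos: [636.3, -56.8, 221.0]
t 5.0 pos [636.3 -56.8 221. ] lane [-192.8 -102.2] F [ 0.3  1.  -1.4] w 0.0 j [ 0.22  0.36 -0.18  0.   -1.03 -0.27]
turn needed [ 0.0031 -0.0015  0.0062]
shift needed tool mm [ 22.1  -9.  135. ]
```

```bash
python3 -m inch '[[[0,0,0],[0.02,-0.009,0.02],0],[[0,0,0],[0,0,0.03],0],[[0,0,0],[0,0,0.03],0],[[0,0,0],[0,0,0.03],0],[[0,0,0],[0,0,0.012],0],[[0,0,0],[0,0,0],0],[[0,0,0],[0,0,0],0],[[0,0,0],[0,0,0],0]]' | head -2
python3 - <<'E'
from h import *
tell(-215,-111,82)
v=getplate((548.5,-38,1.69)); print(rel(v,G))
p=imaging.capture("scene"); save(p,"s2.png",(220,160,200,150),4)
E
```

```text
t: 5.67
tool_pos: [644.2, -72.5, 103.8]
t 5.6667 pos [644.2 -72.5 103.8] lane [-207.9 -111. ] F [-0.3  0.2  1.2] w 0.0 j [ 0.19  0.5  -0.28  0.   -0.8  -0.24]
turn needed [-0.0026  0.0001  0.0073]
shift needed tool mm [ 7.1  0.1 21.8]
['top'] [548.348 -36.706   1.7  ] 0.07
['scene'] [551.087 -49.21    1.734] 0.181
['top', 'scene'] [549.084 -40.847   1.718] 0.153
[-182.31830523  -14.15347341    0.20961948]
```

View pics/s2.png

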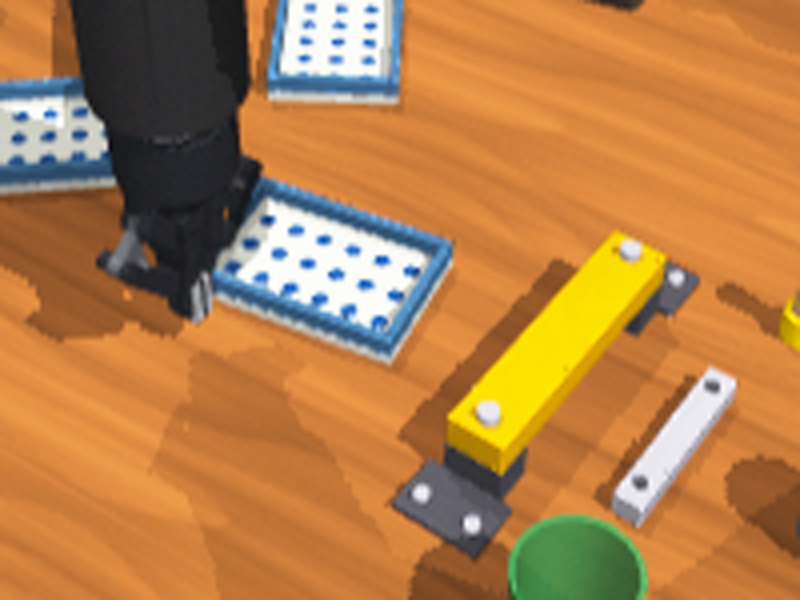

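The picture shows the closed fingers at (195,300) just off the rear right side of the plate, with the plate free in front and the gauge clear. Next I'll lower and push the rear sideways.

```bash
python3 -m inch '[[[0,0,0.007],[0.007,0,0.01],0],[[0,0,0],[0,0,0.007],0],[[0,0,0],[0,0,0],0],[[0,0,0],[0,0,0],0],[[0,0,0],[0,0,0],0]]' | head -4
python3 -c "
from h import *
tell(-215,-67,82)"
```

```text
t: 6.33
tool_pos: [642.4, -79.8, 84.5]
tool_rot: [-0.0, -0.684, 0.729, 0.0]
contact_force: [0.8, -0.2, 0.1]
t 6.3333 pos [642.4 -79.8  84.5] lane [-215.3 -109.7] F [ 0.8 -0.2  0.1] w 0.0 j [ 0.18  0.52 -0.29  0.   -0.76 -0.24]
turn needed [ 0.0007 -0.0003 -0.0015]
shift needed tool mm [-0.3 42.7  2.5]
```

```bash
python3 -m inch '[[[0,0,0],[0,0.005,0.002],0],[[0,0,0],[0,0.005,0],0],[[0,0,0],[0,0.005,0],0],[[0,0,0],[0,0.003,0],0],[[0,0,0],[0,0.003,0],0],[[0,0,0],[0,0.003,0],0],[[0,0,0],[0,0.003,0],0],[[0,0,0],[0,0.003,0],0],[[0,0,0],[0,0.003,0],0],[[0,0,0],[0,0.003,0],0],[[0,0,0],[0,0,0],0],[[0,0,0],[0,0,0],0]]' | head -4
python3 -c "
from h import *
tell(-215,-67,82)
v=getplate((548.5,-38,1.67),['top']); print(rel(v,G))"
```

```text
t: 7.33
tool_pos: [606.5, -77.4, 83.2]
tool_rot: [0.0, -0.684, 0.729, -0.0]
contact_force: [2.4, -0.7, 2.4]
t 7.3333 pos [606.5 -77.4  83.2] lane [-215.2  -73.8] F [ 2.4 -0.7  2.4] w -0.0 j [ 0.19  0.48 -0.38  0.   -0.72 -0.26]
turn needed [-0.0002 -0.     -0.0015]
shift needed tool mm [-0.2  6.8  1.2]
['top'] [540.259 -32.263   1.65 ] 0.062
[-1.74304670e+02 -4.80673424e+00  1.42496301e-01]
```

```bash
python3 -m inch '[[[0,0,0],[0,0.003,0],0],[[0,0,0],[0,0.002,0],0],[[0,0,0],[0,0,0],0],[[0,0,0],[0,0,0],0],[[0,0,0],[0,-0.02,0],0],[[0,0,0],[0,-0.02,-0.02],0],[[0,0,0],[0,-0.04,-0.01],0],[[0,0,0],[0,-0.04,-0.01],0],[[0,0,0],[0,-0.02,0],0],[[0,0,0],[0,0,0],0],[[0,0,0],[0,0,0],0]]' | head -4
python3 -c "
from h import *
tell(-215,-67,82)
v=getplate((542,-35,1.6)); print(rel(v,G))
p=imaging.capture('top'); save(p,'t3.png',(220,130,160,120),5)"
```

```text
t: 8.3
tool_pos: [740.4, -86.0, 120.8]
tool_rot: [-0.001, -0.684, 0.73, 0.002]
contact_force: [-0.7, 0.0, -0.6]
t 8.3 pos [740.4 -86.  120.8] lane [-215.4 -207.9] F [-0.7  0.  -0.6] w -0.0 j [ 0.14  0.61 -0.01 -0.   -0.95 -0.21]
turn needed [ 0.004   0.0002 -0.0025]
shift needed tool mm [ -0.  140.8  39.4]
['top'] [534.746 -30.665   1.587] 0.039
['scene'] [535.07  -34.053   1.592] 0.063
['top', 'scene'] [535.266 -31.65    1.586] 0.056
[-1.74006157e+02  2.14208826e-01  7.77664113e-02]
```

View pics/t3.png

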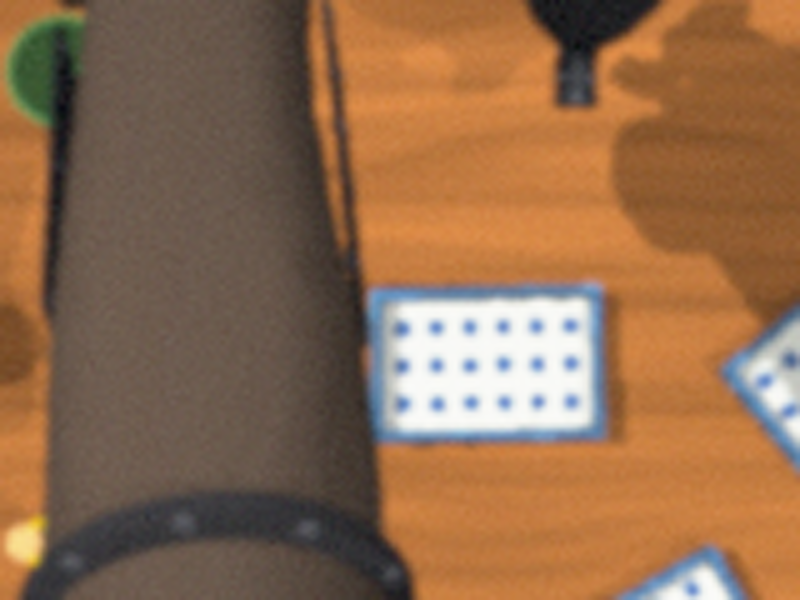

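The plate is now nearly square, filling crop (370–605, 285–440), at lane coordinates (-174, 0, +0.08 rad). I'll move the hand behind it with the fingers open.

```bash
python3 -m inch '[[[0.004,0,-0.0025],[0.035,0.005,-0.005],0.06],[[0,0,0],[0.033,0.02,0],0.06],[[0,0,0],[0,0.037,0],0.06],[[0,0,0],[0,0.037,0],0.06],[[0,0,0],[0,0.037,0],0.06],[[0,0,0],[0,0.037,0],0.06],[[0,0,0],[0,0.03,0],0.06],[[0,0,0],[0,0.003,0],0.06],[[0,0,0],[0,0,0],0.06],[[0,0,0],[0,0,0],0.06],[[0,0,0],[0,0,0],0.06]]' | head -4
python3 -c "
from h import *
tell(-283,0,82)
p=imaging.capture('scene'); save(p,'s4.png',(180,130,200,150),4)"
```

```text
t: 9.47
tool_pos: [532.5, -141.1, 127.6]
tool_rot: [0.002, -0.685, 0.728, -0.002]
contact_force: [-0.4, 0.3, 0.5]
t 9.4667 pos [ 532.5 -141.1  127.6] lane [-283.4   -3.9] F [-0.4  0.3  0.5] w 0.7 j [ 0.1   0.34 -0.48  0.   -0.75 -0.16]
turn needed [-0.0054  0.      0.0014]
shift needed tool mm [-0.4  4.2 45.5]
```

View pics/s4.png

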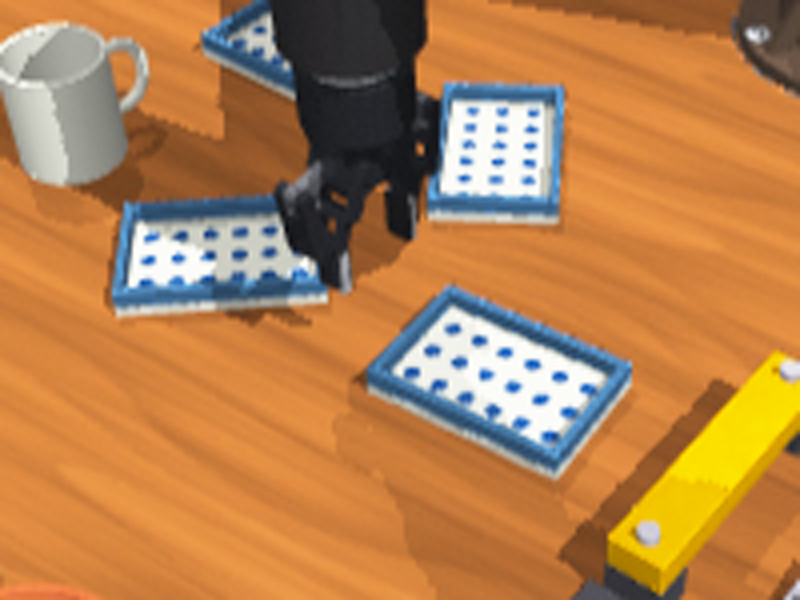

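The picture shows the open fingers at (340,280) and (405,230) behind the plate's rear end (370–450, 290–380), clear of the look-alikes. Lowering.

```bash
python3 -m inch '[[[-0.005,0,0.001],[0,0.004,0.015],0.06],[[0,0,0],[0,0,0.015],0.06],[[0,0,0],[0,0,0.012],0.06],[[0,0,0],[0,0,0.006],0.06],[[0,0,0],[0,0,0],0.06],[[0,0,0],[0,0,0],0.06],[[0,0,0],[0,0,0],0.06]]' | head -4
python3 -c "
from h import *
tell(-86,0,77)"
```

```text
t: 10.1
tool_pos: [528.1, -140.9, 79.5]
tool_rot: [-0.0, -0.685, 0.729, 0.0]
contact_force: [0.4, -0.3, 0.5]
t 10.1 pos [ 528.1 -140.9   79.5] lane [-283.5    0.5] F [ 0.4 -0.3  0.5] w 0.7 j [ 0.1   0.4  -0.53  0.   -0.64 -0.16]
turn needed [ 0.0004 -0.0001  0.0002]
shift needed tool mm [-197.5   -0.5    2.5]
```

```bash
python3 -m inch '[[[0,0,0],[-0.005,0,0.002],0.06],[[0,0,0],[-0.005,0,0],0.06],[[0,0,0],[-0.003,0,0],0.06],[[0,0,0],[-0.003,0,0],0.06],[[0,0,0],[-0.004,0,0],0.06],[[0,0,0],[-0.004,0,0],0.06],[[0,0,0],[-0.004,0,0],0.06],[[0,0,0],[-0.004,0,0],0.06],[[0,0,0],[-0.004,0,0],0.06],[[0,0,0],[-0.004,0,0],0.06],[[0,0,0],[-0.004,0,0],0.06],[[0,0,0],[-0.004,0,0],0.06]]' | head -4
python3 -m inch '[[[0,0,0],[-0.004,0,0],0.06],[[0,0,0],[-0.004,0,0],0.06],[[0,0,0],[-0.004,0,0],0.06],[[0,0,0],[-0.004,0,0],0.06],[[0,0,0],[-0.004,0,0],0.06],[[0,0,0],[-0.004,0,0],0.06],[[0,0,0],[-0.004,0,0],0.06],[[0,0,0],[-0.003,0,0],0.06],[[0,0,0],[0,0,0],0.06],[[0,0,0],[0,0,0],0.06]]' | head -4
python3 -c "
from h import *
tell(-86,0,77)
v=getplate(list(lane(-115,0))+[1.51]); print(rel(v,G))
p=imaging.capture('scene'); save(p,'s5.png',(220,130,200,150),4)"
```

```text
t: 11.1
tool_pos: [530.3, -92.9, 77.1]
tool_rot: [-0.0, -0.684, 0.729, 0.0]
contact_force: [0.7, -2.9, 1.3]
t: 11.93
tool_pos: [532.6, -61.5, 77.0]
tool_rot: [0.0, -0.685, 0.729, 0.0]
contact_force: [0.1, -0.7, 0.4]
t 11.9333 pos [532.6 -61.5  77. ] lane [-203.9    1. ] F [ 0.1 -0.7  0.4] w 0.7 j [ 0.25  0.39 -0.55 -0.   -0.62 -0.31]
turn needed [0.0006 0.0006 0.0003]
shift needed tool mm [-117.9   -1.     0. ]
['top'] [565.504 -60.044   2.375] 3.851
['scene'] [545.59   20.184   1.521] 0.101
['top', 'scene'] [545.602  17.184   1.526] 0.744
[-1.24619621e+02 -7.03655357e+00  1.79238671e-02]
```

View pics/s5.png

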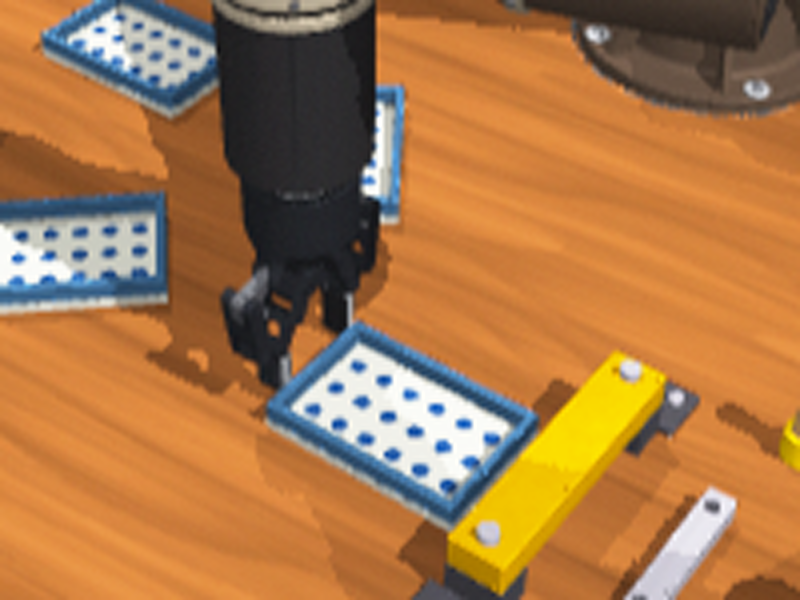

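The picture shows the plate square to the lane, front corner at (450,520), about to pass under the beam with both fingers on its rear end. The fit gives lateral about -7 mm against 18 mm of clearance, so I'll continue.

```bash
python3 -m inch '[[[0,0,0],[-0.004,0,0],0.06],[[0,0,0],[-0.004,0,0],0.06],[[0,0,0],[-0.004,0,0],0.06],[[0,0,0],[-0.004,0,0],0.06],[[0,0,0],[-0.004,0,0],0.06],[[0,0,0],[-0.004,0,0],0.06],[[0,0,0],[-0.004,0,0],0.06],[[0,0,0],[-0.004,0,0],0.06],[[0,0,0],[-0.004,0,0],0.06],[[0,0,0],[-0.003,0,0],0.06],[[0,0,0],[0,0,0],0.06],[[0,0,0],[0,0,0],0.06]]' | head -4
python3 -c "
from h import *
tell(-86,0,77)
p=imaging.capture('scene'); save(p,'s6.png',(240,150,200,150),4)"
```

```text
t: 13.18
tool_pos: [535.3, -22.6, 77.3]
tool_rot: [0.0, -0.685, 0.729, 0.0]
contact_force: [0.1, 0.2, 0.0]
t 13.1833 pos [535.3 -22.6  77.3] lane [-165.     0.8] F [0.1 0.2 0. ] w 0.7 j [ 0.32  0.39 -0.56 -0.   -0.62 -0.39]
turn needed [0.0001 0.0005 0.0006]
shift needed tool mm [-79.   -0.8   0.3]
```

View pics/s6.png

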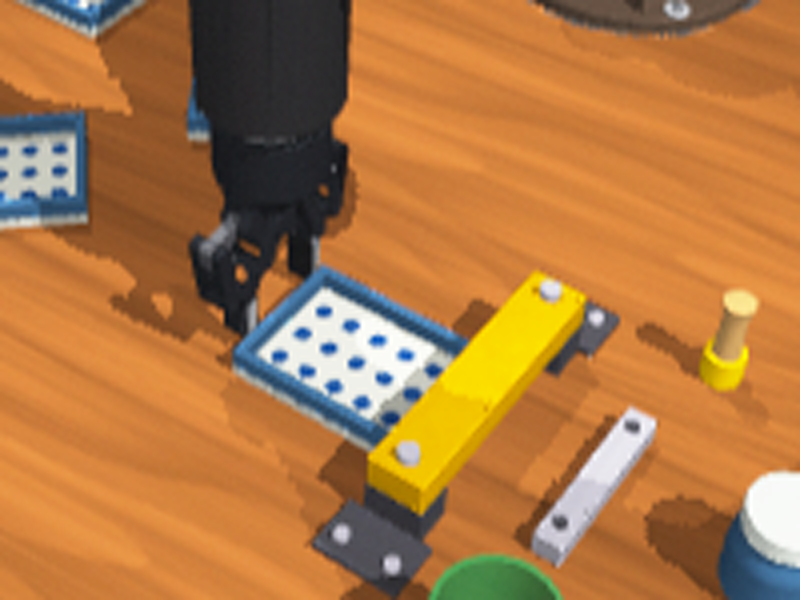

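The plate is entering under the beam: its rear corners are at crop (235,358) and (322,270), and the far corner is visible past the beam's leg. I'll check the lateral offset from the rear corners.

```bash
python3 -c "
from h import *
p=imaging.capture('scene')
for q in((298.75,239.5),(320.5,217.5)):
    w=at(p,q,22); print(rel([w[0],w[1],0],G)[:2])
g=list(lane(-81,-6))+[1.51]
# mask fit with the beam's own pixels left out
m=pmask(p,g); hid=cv2.dilate(cv2.morphologyEx(yellow(p),3,np.ones((9,9)))+0,np.ones((3,3)))
hb=(hullmask(p,G,46,200,0,62)>0)
f=lambda v:np.abs((hullmask(p,v,150,100,0,22)-m)[~hb]).sum()
r=minimize(f,g,method='Nelder-Mead',options=dict(initial_simplex=np.array(g)+np.array([[0,0,0],[6,0,0],[0,6,0],[0,0,.05]])))
print(rel(r.x,G),r.fun/m.sum())"
```

```text
[-146.65258999  -61.98309315]
[-148.70013081   36.02375702]
[-8.21310535e+01 -6.36918539e+00 -1.59221139e-02] 0.12788889274036072
```

```bash
python3 -m inch '[[[0,0,0],[-0.004,0,0],0.06],[[0,0,0],[-0.004,0.0006,0],0.06],[[0,0,0],[-0.004,0.0006,0],0.06],[[0,0,0],[-0.004,0.0006,0],0.06],[[0,0,0],[-0.004,0.0006,0],0.06],[[0,0,0],[-0.004,0.0006,0],0.06],[[0,0,0],[-0.004,0.0006,0],0.06],[[0,0,0],[-0.004,0.0006,0],0.06],[[0,0,0],[-0.004,0.0006,0],0.06],[[0,0,0],[-0.004,0.0006,0],0.06],[[0,0,0],[-0.003,0.0005,0],0.06],[[0,0,0],[0,0,0],0.06]]' | head -4
python3 -c "
from h import *
tell(-86,0,77)
p=imaging.capture('scene'); save(p,'s7.png',(260,170,160,120),5)
g=list(lane(-38,-6))+[1.51]
m=pmask(p,g)
hb=(hullmask(p,G,44,196,0,60)>0); print(m[hb].sum())
for k in range(3):
  f=lambda v:np.abs((hullmask(p,v,150,100,0,22)-m)[~hb]).sum()
  r=minimize(f,g,method='Nelder-Mead',options=dict(initial_simplex=np.array(g)+np.array([[0,0,0],[6,0,0],[0,6-4*k,0],[0,0,.05]])))
  print(rel(r.x,G),r.fun/m.sum())"
```

```text
t: 14.28
tool_pos: [531.7, 20.9, 77.1]
tool_rot: [-0.0, -0.685, 0.729, 0.0]
contact_force: [0.5, -0.9, 0.3]
t 14.2833 pos [531.7  20.9  77.1] lane [-121.8    7.1] F [ 0.5 -0.9  0.3] w 0.7 j [ 0.41  0.39 -0.56 -0.   -0.62 -0.47]
turn needed [0.0008 0.0004 0.0006]
shift needed tool mm [-35.8  -7.1   0.1]
85
[-5.37907426e+01 -2.54769714e-01 -2.07132919e-02] 0.21171489764407034
[-5.39933300e+01 -3.96435597e-01 -2.73569223e-02] 0.21184771961282398
[-5.45453372e+01 -6.27352142e-01 -3.05553897e-02] 0.21228603210971095
```

View pics/s7.png

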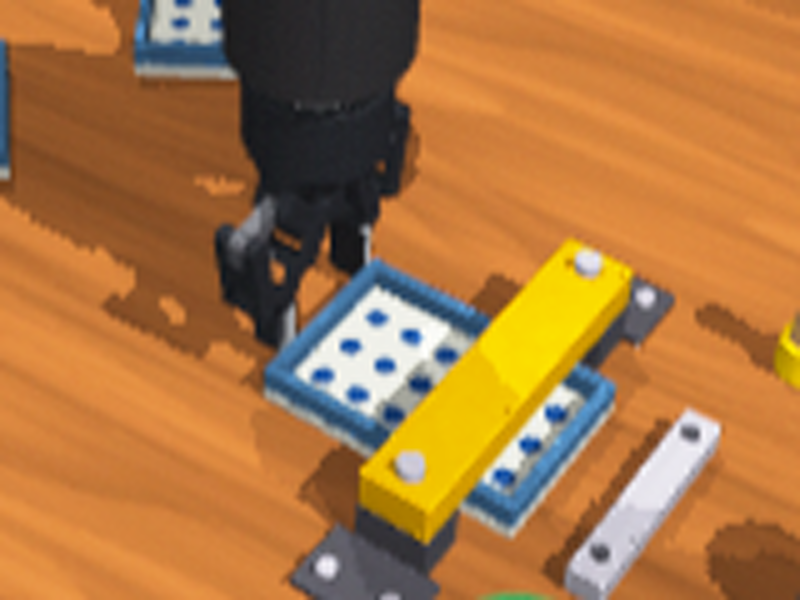

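The plate is halfway through the gate: its front corners (515,525) and (612,385) show beyond the beam, roughly centred, with a gap to the stop of about 35 mm. I'll continue, slowing at the end.

```bash
python3 -m inch '[[[0,0,0],[-0.004,0,0],0.06],[[0,0,0],[-0.004,0,0],0.06],[[0,0,0],[-0.004,0,0],0.06],[[0,0,0],[-0.004,0,0],0.06],[[0,0,0],[-0.004,0,0],0.06],[[0,0,0],[-0.003,0,0],0.06],[[0,0,0],[-0.002,0,0],0.06],[[0,0,0],[-0.002,0,0],0.06],[[0,0,0],[0,0,0],0.06],[[0,0,0],[0,0,0],0.06]]' | head -4
python3 -m inch '[[[0,0,0],[-0.001,0,0],0.06],[[0,0,0],[-0.001,0,0],0.06],[[0,0,0],[-0.001,0,0],0.06],[[0,0,0],[-0.001,0,0],0.06],[[0,0,0],[0,0,0],0.06]]' | head -4
python3 -c "
from h import *
tell(-86,0,77)
p=imaging.capture('scene'); save(p,'s8.png',(260,170,160,120),5)"
```

```text
t: 15.17
tool_pos: [533.6, 47.6, 77.1]
tool_rot: [0.0, -0.685, 0.729, 0.0]
contact_force: [-0.7, -0.7, -0.2]
t: 15.58
tool_pos: [533.6, 51.1, 77.1]
tool_rot: [-0.0, -0.685, 0.729, 0.0]
contact_force: [0.1, -3.0, 2.2]
t 15.5833 pos [533.6  51.1  77.1] lane [-91.6   7.1] F [ 0.1 -3.   2.2] w 0.7 j [ 0.46  0.39 -0.55 -0.   -0.62 -0.52]
turn needed [ 0.0011 -0.0001 -0.    ]
shift needed tool mm [-5.6 -7.1  0.1]
```

View pics/s8.png

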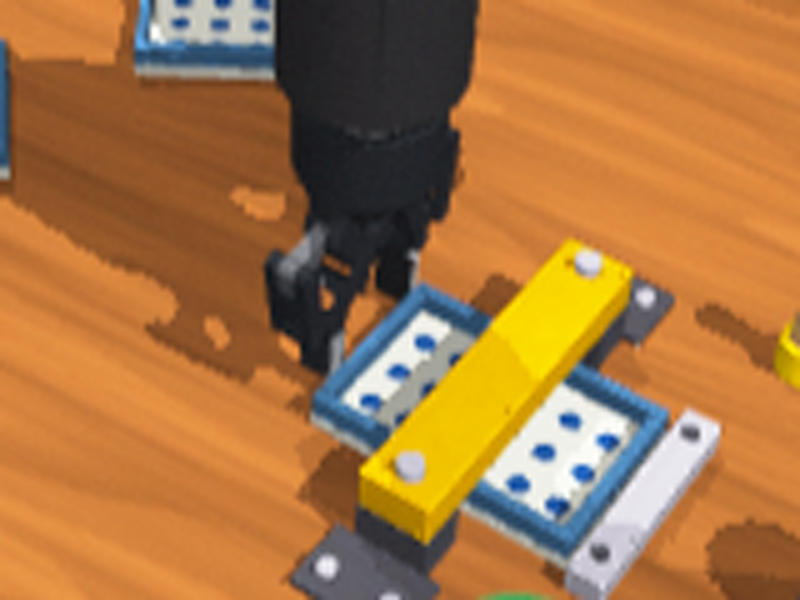

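The leading edge (575,550)–(665,410) is square to the stop with a small gap of a few mm left. I'll creep forward until the force rises.

```bash
for i in 1 2 3 4; do python3 -m inch '[[[0,0,0],[-0.001,0,0],0.06],[[0,0,0],[-0.001,0,0],0.06],[[0,0,0],[0,0,0],0.06]]' | sed -n '2p;4p'; done
```

```text
tool_pos: [533.7, 53.1, 77.1]
contact_force: [-0.0, -3.2, 1.9]
tool_pos: [533.8, 55.2, 77.1]
contact_force: [-0.3, -4.3, 1.9]
tool_pos: [533.7, 55.8, 77.1]
contact_force: [1.3, -11.9, 2.9]
tool_pos: [533.6, 56.1, 77.1]
contact_force: [3.8, -24.0, 3.3]
```

The force rise shows contact with the stop. Now I'll back away straight, then lift and check.

```bash
python3 -m inch '[[[0,0,0],[0.003,0,0],0.06],[[0,0,0],[0.003,0,0],0.06],[[0,0,0],[0.01,0,0],0.06],[[0,0,0],[0.02,0,0],0.06],[[0,0,0],[0.03,0,0],0.06],[[0,0,0],[0.03,0,-0.01],0.06],[[0,0,0],[0.01,0,-0.03],0.06],[[0,0,0],[0,0,-0.035],0.06],[[0,0,0],[0.02,0,-0.035],0.06],[[0,0,0],[0.03,0,-0.02],0.06],[[0,0,0],[0.03,0,0],0.06],[[0,0,0],[0,0,0],0.06]]' | sed -n '2p;4p'
python3 -m inch '[[[0,0,0],[0.03,0,0],0.06],[[0,0,0],[0.03,0,0],0.06],[[0,0,0],[0.03,0,0],0.06],[[0,0,0],[0.03,0,0],0.06],[[0,0,0],[0,0,0],0.06],[[0,0,0],[0,0,0],0.06]]' | sed -n '2p;4p'
python3 -c "
from h import *
for c in('top','scene'):
    p=imaging.capture(c); g=list(lane(0,0))+[1.508]; m=pmask(p,g)
    hb=(hullmask(p,G,46,200,0,62)>0)|(hullmask(p,[*lane(88,0),G[2]],26,130,0,18)>0)
    f=lambda v:np.abs((hullmask(p,v,150,100,0,22)-m)[~hb]).sum()
    r=minimize(f,g,method='Nelder-Mead',options=dict(initial_simplex=np.array(g)+np.array([[0,0,0],[6,0,0],[0,6,0],[0,0,.05]])))
    print(c,rel(r.x,G),r.fun/m.sum())
    save(p,c+'9.png',(200,120,200,150) if c=='top' else (260,170,160,120),4 if c=='top' else 5)"
```

```text
tool_pos: [522.9, -129.6, 209.0]
contact_force: [0.0, -0.4, -0.3]
tool_pos: [514.7, -247.5, 206.5]
contact_force: [-0.1, 1.5, -0.2]
top [38.89023235  1.0794183  -0.28671181] 0.26976896608225465
scene [ 2.81306991e+01  8.78664523e-01 -2.50692202e-02] 0.08415138553621591
```

View pics/top9.png

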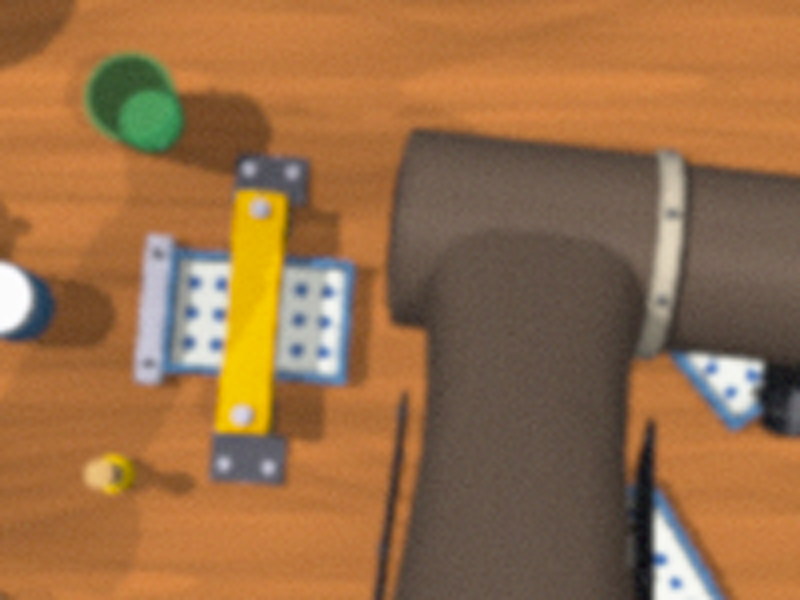

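The plate lies under the beam at crop (165–353, 250–383). Its leading edge is flush and square to the stop at (155,310), it is centred between the legs, the bystanders are undisturbed and the hand is well clear. The two fit numbers are not usable because the beam splits the plate's mask. The force contact and the picture are consistent, so I'm handing in.

```bash
python3 -c "
from h import *
print(bot.finish_job())"
```

```text
the job is handed in; nothing more can be done
None
```

I pushed the plate under the beam until it rested against the stop. The last picture shows it square to the stop and centred between the legs, with my hand clear. I handed the job in, but no verdict came back.

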